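# Push a screw carton up a rack ramp until its tail drops behind the lip

## Task

Line the heavy carton of screws up with the foot of the sloping wooden rack on the bench, then push it from behind, end first, up the ramp against the soft sprung stop until its tail drops behind the lip and it lies fully home on the sloping bed; let go and move clear. Slide the carton rather than lifting it, push gently so that the sprung stop is never pressed with more than about 15 N (it gives softly, then turns stiff: ease off at once), and leave everything else on the bench where it is.

Things in the scene. Friction and masses are not known exactly. Their poses are not given: they have to be found in the camera images.
- screw_carton: the carton of drywall screws: closed rectangular carton 66 x 121 x 35 mm (x, y, z), about 0.3 to 0.65 kg, the thickest of the flat cartons lying free on the bench, in front of the rack's foot. Origin: centre of its underside; its y axis is its length, z up. Either end may go first.
- rack: gravity rack fixed to the bench: plywood ramp between wooden rails, rising at 12 degrees. Origin: on the bench at the middle of the ramp's foot line; x points horizontally up the ramp, y across it, z up. 72 mm between the rails; rails 8 mm thick, 14 mm above the ramp surface (21 above the bed), whole length. Ramp surface flush with the bench at the foot, 122 mm long on the slope, ends at the lip.
- mouth (a point): point on the bench 36 mm before the foot line, midway between the ends of the two flared guides (14 mm high, 110 mm apart here, narrowing to the 72 mm between the rails). Axes as the rack's
- strap_mid (a point): middle of the lower face of the first of two thin aluminium straps that cross over the bed, 51 mm above it, 55 and 112 mm behind the lip; 97 mm wide outside. The carton therefore goes in only lengthwise from the ramp. Axes as the rack's
- lip_mid (a point): middle of the steel lip's top edge at its rear face, 25 mm above the bench: the ramp ends here, and behind it the bed goes on at the same slope but 7 mm lower. Pushing the carton up to here takes 2 to 6 N if the fingers rise with the slope; moved level they rub the tail down and jam it. Axes as the rack's
- seat_mid (a point): point on the bed under the centre of the carton's underside when it is home, flat on the bed, tail against the lip: 60.5 mm behind the lip along the slope, 31 mm above the bench. Fingers pressing on the tail can hold it up by friction when it is past the lip: a small stroke down, still pressing, frees it. Axes as the rack's
- buffer: sprung rubber stop at the bed's top end, 56 wide, 22 high; origin on its face at the bed, at rest 117 mm behind the lip. Slides up the slope: 1.5 N to start it, 0.5 N more per mm, solid after 6.5 mm. The nose meets it before the tail is over the lip; the tail drops after 4 mm of yielding (6 to 9 N of push in all).
- hook_carton: bystander: flatter carton 61 x 119 x 29 mm beside the rack; origin under its centre
- small_carton: bystander: very small carton 26 x 35 x 26 mm beside the ramp, on the robot's side; origin under its centre
- tape_measure: bystander: tape measure 32 x 79 x 62 mm; origin under its centre
- red_handled_driver: bystander: screwdriver 202 mm long, 29 mm thick, lying behind the rack; origin under its centre
- fastener_pack_near: bystander: clear box of fasteners 60 x 73 x 26 mm; origin under its centre
- fastener_pack_far: bystander: clear box of fasteners 55 x 73 x 26 mm; origin under its centre
- spool: bystander: standing spool, 53 mm diameter, 50 mm high; origin under its centre

How it is judged:
By the outcome, as a careful person would: the job done as asked, in the order asked, and still so for the second after the job is handed in, with the robot touching nothing.
It also fails if it takes over 72 s, if anything falls off the work surface, if the arm or the gripper's body presses on something with over 40 N, if the wrist force passes 120 N, or if a joint passes its speed limit or range.

## Robot

A 7-joint arm with a two-finger parallel gripper is mounted at the origin on a cart in front of the work surface, level with it; the furniture and walls round the work are solid. World frame = base frame: x ahead of the robot, y to its left, z up, the work surface at z = 0. Lengths are in m, angles in rad, forces in N, time in s.
With the tool pointing down it reaches from about 0.4 to 0.85 m from the base axis. Payload 4.5 kg.
Tool frame: the origin (TCP) lies between the finger pads; the fingertips stand 11 mm ahead of it and the grasp point (between the pads) lies 8 mm behind it; z points along the fingers, y is the line along which they close (so a half turn about z gives the same grasp; the last joint's range is limited). The gripper opens to 88 mm and grips with 3 to 60 N. Pads are 18 mm wide; open, the fingers measure 123 mm over their backs; the gripper's body (75 mm by 187 mm) begins 45 mm behind the grasp point.
Start: joints at [1.268, 0.689, -0.195, 1.565, 0.157, 0.902, -0.215], TCP at [0.207, -0.59, 0.25] pointing down, gripper open.
Joint ranges: [-3.01, 3.01], [-0.46, 2.08], [-1.47, 1.51], [0.13, 2.56], [-1, 4.14], [0.04, 2.09], [-2.66, 2.66]. Speed limits (rad/s): [2.57, 2.57, 3.14, 3.14, 3.14, 3.14, 3.14].

## Interface

Orientations are given as a rotation vector (axis times angle).
In Python, from workcell import bot gives the robot as it stands.
- The arm moves only by the shell command python3 jog.py 'ROWS' [FORCE]. ROWS is a JSON list of rows, 1 to 8 of them, each an object with the fields xyz (a list: dx, dy, dz in cm), rot (a list: a rotation vector rx, ry, rz in units of 0.25 rad), aperture (the finger opening in m); a field left out counts as zero (the opening has to be given); each row shifts and turns the commanded pose from where the row before left it, along the tool's axes as they then stand; what a row does not reach is not made up. A row lasts 1/12 s, in which the tool goes at most 0.0417 m and 0.125 rad, less where a joint would pass 70% of its speed; a pose out of reach is approached as far as the arm can. The fingers move at their own pace and stop on an object; FORCE is the grip in N (left out, the last holds). Time passes only in rows, so rows that do not move let the fingers close. It prints the time, the measured TCP pose, the force, the opening and the grip force at its end. Input that does not fit is refused with a message, and nothing moves.
- bot.sense(): the state, without advancing time (a new reading comes with each control period).
- bot.grab_frame(name): name is "side" or "top"; returns a dict with "img" (480x640x3 uint8, red, green, blue), "mtx" (3x3 intrinsics, pixels), "D" ([k1, k2, p1, p2, k3] as OpenCV has them; the pictures are not rectified), "rvec" (rotation vector, rad) and "tvec" (3), from world to camera coordinates, as OpenCV has them. Camera axes: x right, y down, z forward; pixel columns grow to the right and rows downward; lengths in m; the calibration is good to about 2 mm. A picture is of the moment at which its call begins. There is no depth.
- bot.finish_job(): hands the job in; it is judged then, once.
The state is a dict: "time_s": time; "q": joint angles; "qvel": joint speeds; "effort": joint torques, N m; "ee_pos": TCP position; "tcp_rot": TCP orientation; "wrist_force": force on the tool from outside, world axes, zero at the start; "ft_torque": the same for the moment, N m; "width": finger opening in m; "finger_force": force on a finger pad.
Only numpy, scipy, OpenCV 4.12 (cv2) and the standard library are available. Lean on these libraries where they do the work, as an engineer would, in place of code of your own. Each camera call takes 0.05 s, during which the arm holds its last target. There are 200 camera calls.

## Working session

There is one attempt and no reset: what is moved stays moved. The work goes in short steps, Python scripts to look and compute and a shell command to move; the robot and the scene stay as the last step left them, time stands still between calls to the robot, and variables do not carry over. Pictures are saved under pics/ and viewed, at most 10 in all, crops included, and the job is handed in when it is done.

```bash
ls; mkdir -p pics; python3 - <<'E'
from workcell import bot
import cv2
s=bot.sense();print({k:s[k] for k in('time_s','ee_pos','tcp_rot','wrist_force','width')})
for n in('side','top'):
    f=bot.grab_frame(n);cv2.imwrite(f'pics/{n}0.png',f['img'][:,:,::-1]);print(n,f['mtx'],f['D'],f['rvec'],f['tvec'])
E
```

```text
jog.py
pics
workcell.py
{'time_s': 0.0, 'ee_pos': array([ 0.20630268, -0.5893382 ,  0.24891909]), 'tcp_rot': array([-3.09541564e+00, -5.26355924e-01,  6.81278638e-04]), 'wrist_force': array([ 0.12346315, -0.4164239 , -1.02122928]), 'width': 0.08796418888978992}
side [[486.25329003   0.         315.300593  ]
 [  0.         486.25329003 241.76074704]
 [  0.           0.           1.        ]] [-0.07890949  0.          0.          0.          0.        ] [ 0.65637857 -2.29154533  1.53212672] [0.49491663 0.21122272 0.92456539]
top [[557.7712959    0.         325.86599944]
 [  0.         557.7712959  241.27741185]
 [  0.           0.           1.        ]] [-0.01375924  0.          0.          0.          0.        ] [ 2.13748842 -2.15236843  0.15975766] [-0.02044072  0.58628535  1.38017105]
```

View pics/side0.png

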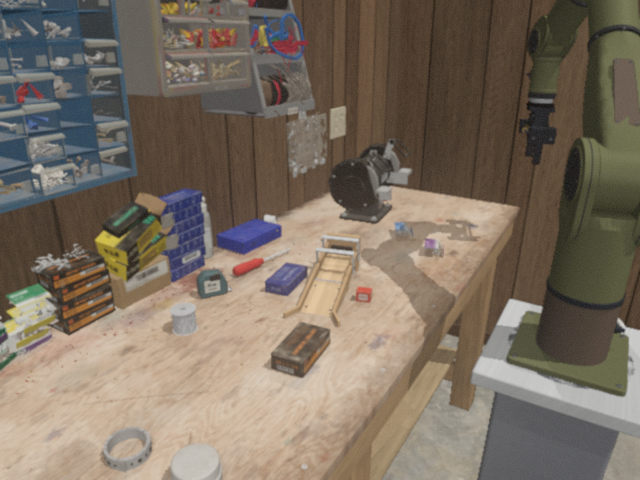

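View pics/top0.png

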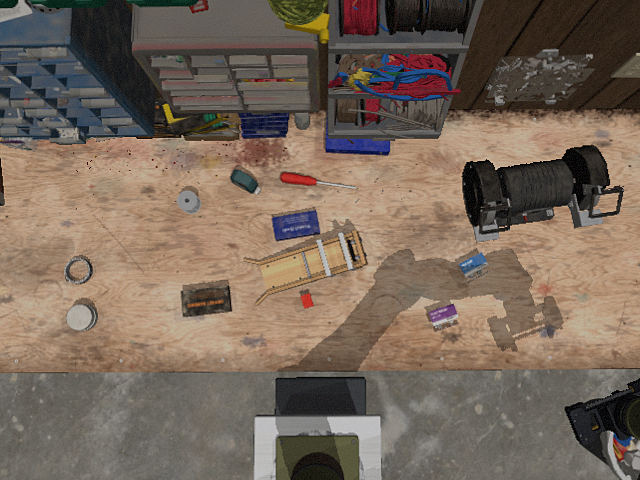

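The side view shows the carton at about (301,348), with the rack running from its foot at (313,312) to its top at (343,240). In the top view the carton is at (206,299), and the rack runs from its foot at (260,285) to its top at (360,248). Next I'll enlarge both views to pick corners.

```bash
python3 - <<'E'
import cv2,numpy as np
def crop(n,x0,y0,w,h,s,o):
    im=cv2.imread(n)[y0:y0+h,x0:x0+w];im=cv2.resize(im,None,fx=s,fy=s,interpolation=cv2.INTER_CUBIC)
    for x in range((x0//10+1)*10,x0+w,10):
        X=int((x-x0+.5)*s);cv2.line(im,(X,0),(X,6),(0,255,0),1)
        if x%20==0: cv2.putText(im,str(x),(X-10,16),0,.35,(0,255,0),1)
    for y in range((y0//10+1)*10,y0+h,10):
        Y=int((y-y0+.5)*s);cv2.line(im,(0,Y),(6,Y),(0,255,0),1);cv2.putText(im,str(y),(8,Y+4),0,.35,(0,255,0),1)
    cv2.imwrite(o,im)
crop('pics/top0.png',175,222,200,100,4,'pics/topc.png')
crop('pics/side0.png',260,225,120,155,3.8,'pics/sidec.png')
E
```

```text
(no output)
```

View pics/topc.png

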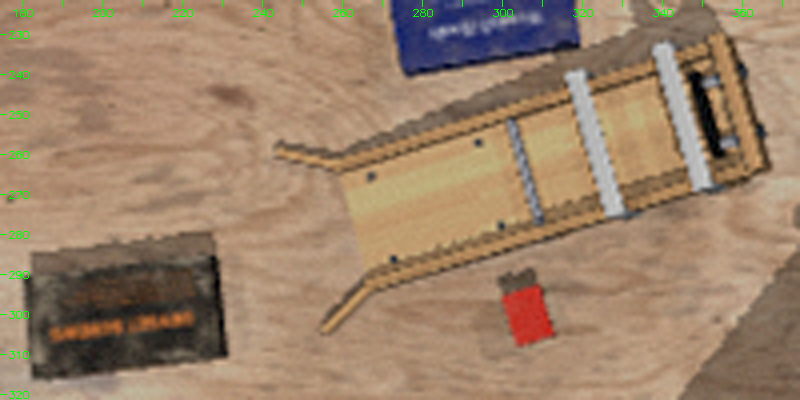

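View pics/sidec.png

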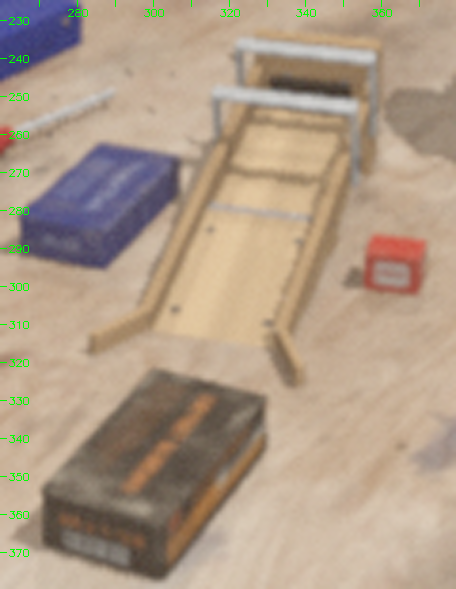

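```bash
cat > fit.py <<'E'
import numpy as np,cv2
from scipy.optimize import least_squares
CAL={'side':(np.array([[486.25329,0,315.300593],[0,486.25329,241.760747],[0,0,1]]),np.array([-.07890949,0,0,0,0]),np.array([.65637857,-2.29154533,1.53212672]),np.array([.49491663,.21122272,.92456539])),
'top':(np.array([[557.7712959,0,325.866],[0,557.7712959,241.27741],[0,0,1]]),np.array([-.01375924,0,0,0,0]),np.array([2.13748842,-2.15236843,.15975766]),np.array([-.02044072,.58628535,1.38017105]))}
def proj(n,P):
    K,D,r,t=CAL[n];return cv2.projectPoints(np.asarray(P,float).reshape(-1,1,3),r,t,K,D)[0][:,0]
def world(p,L):
    c,s=np.cos(p[2]),np.sin(p[2]);L=np.asarray(L)
    return np.c_[p[0]+c*L[:,0]-s*L[:,1],p[1]+s*L[:,0]+c*L[:,1],p[3]+L[:,2]]
def ray(n,uv,z):
    K,D,r,t=CAL[n];R=cv2.Rodrigues(r)[0];d=R.T@np.r_[cv2.undistortPoints(np.array([[uv]],float),K,D)[0,0],1];C=-R.T@t
    return C+d*(z-C[2])/d[2]
def fit(obs,p0):   # obs: list (view, local, pixel)
    def f(p): return np.concatenate([proj(n,world(p,[l]))[0]-uv for n,l,uv in obs])
    s=least_squares(f,p0,loss='soft_l1');return s.x,f(s.x).reshape(-1,2)
E
cat > a.py <<'E'
from fit import *
T=lambda x,y:('top',(175+x/4-.5,222+y/4-.5)); S=lambda x,y:('side',(260+x/3.8-.5,225+y/3.8-.5))
for n in CAL:
    K,D,r,t=CAL[n];print(n,-cv2.Rodrigues(r)[0].T@t)
a=np.radians(12);c,s=np.cos(a),np.sin(a)
sl=lambda d,h,y:(d*c-h*s,y,d*s+h*c)
O=lambda v,l:(v[0],l,v[1])
obs=[]
def both(l,t,sd):
    if t:obs.append(O(T(*t),l))
    if sd:obs.append(O(S(*sd),l))
both((0,.036,0),(343,172),(155,328)); both((0,-.036,0),(365,275),(278,345))
both(sl(.122,0,.036),(511,119),(207,205)); both(sl(.122,0,-.036),(541,222),(313,218))
both((-.036,.057,.014),(276,146),(88,336)); both((-.036,-.057,.014),(323,330),(301,374))
h=.051-.007+.001
both(sl(.177,h,.0485),(577,71),(216,93)); both(sl(.177,h,-.0485),(616,215),(356,105))
both(sl(.234,h,.0485),(664,44),(237,45)); both(sl(.234,h,-.0485),(706,188),(375,57))
p,e=fit(obs,[.5,.1,-1.3,0]);print('rack',p);print(e.round(1).tolist())
C=[]
x,y,H=.033,.0605,.035
# world yaw small-ish: long axis ~ world y.  local (+x far, +y = image left)
obs=[O(T(35,285),(x,y,H)),O(T(215,262),(x,-y,H)),O(T(227,357),(-x,-y,H)),O(T(35,378),(-x,y,H)),O(T(33,255),(x,y,0)),O(T(212,233),(x,-y,0)),
O(S(43,490),(x,y,H)),O(S(155,370),(x,-y,H)),O(S(266,400),(-x,-y,H)),O(S(160,522),(-x,y,H)),O(S(45,545),(x,y,0)),O(S(163,578),(-x,y,0)),O(S(265,438),(-x,-y,0))]
p,e=fit(obs,[.45,.3,0.1,0]);print('carton',p);print(e.round(1).tolist())
E
python3 a.py
```

```text
side [0.00963218 0.91829321 0.54865605]
top [ 0.37633984 -0.0226678   1.45150782]
rack [ 4.97311073e-01  1.39407062e-01 -1.29783748e+00 -1.23514624e-03]
[[-0.6, 0.2], [-1.0, 0.6], [1.1, 1.0], [-1.7, 0.9], [0.9, -0.3], [0.6, -0.8], [1.0, 0.7], [2.0, -0.3], [0.1, 2.2], [2.0, -0.3], [-0.3, -1.4], [-2.3, -2.4], [-0.6, -0.9], [-1.5, -0.2], [0.4, 0.5], [0.6, 1.2], [-0.8, -1.0], [-0.9, -0.2], [-0.2, 0.6], [0.5, 0.7]]
carton [ 0.43942016  0.28091136  0.12253394 -0.00237504]
[[-2.5, -2.6], [-0.1, -3.0], [-0.4, -0.8], [-0.1, 0.1], [1.5, 5.7], [2.9, 5.2], [-1.2, -0.9], [-0.5, -1.6], [0.6, -1.9], [0.9, 0.2], [-1.0, 0.5], [0.4, 1.6], [0.7, 3.2]]
```

The grey strip along the carton in the top view is its shadow, because the rack's shadow falls on the same side. I'll drop those points and refit.

```bash
cat > ov.py <<'E'
import sys
from fit import *
RACK=np.array([.4973,.1394,-1.2978,0])
def lines(im,n,p,L,E,x0,y0,s,col):
    q=(proj(n,world(p,L))-[x0,y0]+.5)*s
    for i,j in E: cv2.line(im,tuple(int(v) for v in q[i]),tuple(int(v) for v in q[j]),col,1,cv2.LINE_AA)
a=np.radians(12);c,s_=np.cos(a),np.sin(a)
sl=lambda d,h,y:(d*c-h*s_,y,d*s_+h*c)
RL=[(0,.036,0),(0,-.036,0),sl(.122,0,-.036),sl(.122,0,.036),sl(.177,.045,.0485),sl(.177,.045,-.0485),sl(.234,.045,.0485),sl(.234,.045,-.0485),(-.036,.055,0),(-.036,-.055,0)]
RE=[(0,1),(1,2),(2,3),(3,0),(4,5),(6,7),(0,8),(1,9)]
CL=[(sx*.033,sy*.0605,z) for z in(0,.035) for sx,sy in((1,1),(1,-1),(-1,-1),(-1,1))]
CE=[(0,1),(1,2),(2,3),(3,0),(4,5),(5,6),(6,7),(7,4),(0,4),(1,5),(2,6),(3,7)]
def overlay(ims,cart,out,boxes={'top':(175,222,200,100,4),'side':(260,225,120,155,3.8)},rack=RACK):
    o=[]
    for n,(x0,y0,w,h,s) in boxes.items():
        im=cv2.resize(ims[n][y0:y0+h,x0:x0+w],None,fx=s,fy=s,interpolation=cv2.INTER_CUBIC)
        if rack is not None: lines(im,n,rack,RL,RE,x0,y0,s,(255,255,0))
        if cart is not None: lines(im,n,cart,CL,CE,x0,y0,s,(0,255,0))
        o.append(im)
    W=max(i.shape[1] for i in o);o=[cv2.copyMakeBorder(i,0,0,0,W-i.shape[1],0) for i in o]
    im=np.vstack(o);f=min(1,800/im.shape[1],600/im.shape[0]);cv2.imwrite(out,cv2.resize(im,None,fx=f,fy=f,interpolation=cv2.INTER_AREA))
E
python3 - <<'E'
from ov import *
ims={n:cv2.imread(f'pics/{n}0.png') for n in CAL}
overlay(ims,np.array([.439,.2802,.1163,0]),'pics/ov1.png',{'top':(175,222,200,100,3),'side':(260,295,130,90,3.2)})
E
```

```text
(no output)
```

View pics/ov1.png

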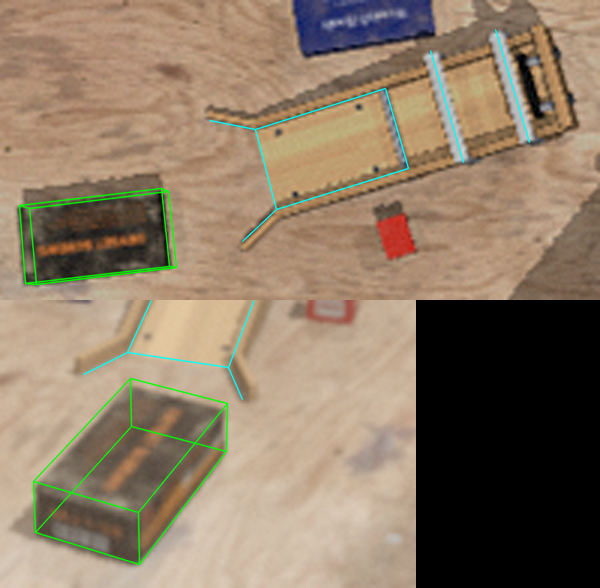

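The overlay fits to about 1 to 2 mm: carton (.439,.280) with yaw .116, rack foot (.497,.139) with direction -1.298. I'll move the carton by a light grip, slid on the bench.

```bash
cat > to.py <<'E'
# python3 to.py x y z yaw(travel dir) pitch : tool-frame delta to target (TCP); tool -x = travel direction
import sys,numpy as np
from scipy.spatial.transform import Rotation as Ro
from workcell import bot
x,y,z,w,a=map(float,sys.argv[1:6]);s=bot.sense();R=Ro.from_rotvec(s['tcp_rot'])
u=np.array([np.cos(w)*np.cos(a),np.sin(w)*np.cos(a),np.sin(a)]);n=np.array([-np.cos(w)*np.sin(a),-np.sin(w)*np.sin(a),np.cos(a)])
Rt=Ro.from_matrix(np.c_[-u,np.cross(-n,-u),-n]);d=np.array([x,y,z])-s['ee_pos']
print('d_tool',R.inv().apply(d).round(4),'rot',(R.inv()*Rt).as_rotvec().round(4),'d after rot',Rt.inv().apply(d).round(4),'t',s['time_s'],'F',s['wrist_force'].round(1),'q7',s['q'][6].round(2))
E
python3 to.py .40 -.25 .25 -1.4545 0;python3 to.py .45 .05 .2 -1.4545 0;python3 to.py .437 .281 .12 -1.4545 0
```

```text
d_tool [ 0.295  -0.2563 -0.0006] rot [-1.5000e-03 -1.0000e-03 -1.3503e+00] d after rot [ 0.3146  0.2318 -0.001 ] t 0.1 F [-0.6 -0.7  0.3] q7 -0.22
d_tool [ 0.4413 -0.5228  0.0498] rot [-1.5000e-03 -1.0000e-03 -1.3503e+00] d after rot [0.6068 0.3162 0.049 ] t 0.1 F [-0.6 -0.7  0.3] q7 -0.22
d_tool [ 0.5054 -0.745   0.1302] rot [-1.5000e-03 -1.0000e-03 -1.3503e+00] d after rot [0.8377 0.3301 0.129 ] t 0.1 F [-0.6 -0.7  0.3] q7 -0.22
```

Units first: shifts go in cm and turns go in units of 0.25 rad. So 0.0295 m is 2.95, -0.0256 m is -2.56.

```bash

python3 jog.py '[{"xyz": [2.95,-2.56,0],"aperture": 0.088},{"xyz": [2.95,-2.56,0],"aperture": 0.088},{"xyz": [2.95,-2.56,0],"aperture": 0.088},{"xyz": [2.95,-2.56,0],"aperture": 0.088},{"xyz": [2.95,-2.56,0],"aperture": 0.088},{"xyz": [2.95,-2.56,0],"aperture": 0.088},{"xyz": [2.95,-2.56,0],"aperture": 0.088},{"xyz": [2.95,-2.56,0],"aperture": 0.088}]'
python3 jog.py '[{"xyz": [2.95,-2.56,0],"aperture": 0.088},{"xyz": [2.95,-2.56,0],"aperture": 0.088},{"xyz": [1.6,-2.9,0.3],"aperture": 0.088},{"xyz": [1.6,-2.9,0.3],"aperture": 0.088},{"xyz": [1.6,-2.9,0.3],"aperture": 0.088},{"xyz": [1.6,-2.9,0.3],"aperture": 0.088},{"xyz": [1.6,-2.9,0.3],"aperture": 0.088},{"xyz": [1.6,-2.9,0.3],"aperture": 0.088}]'
python3 jog.py '[{"xyz": [1.6,-2.9,0.3],"aperture": 0.088},{"xyz": [1.6,-2.9,0.3],"aperture": 0.088},{"xyz": [1.6,-2.9,0.3],"aperture": 0.088},{"rot": [0,0,-0.48],"aperture": 0.088},{"rot": [0,0,-0.48],"aperture": 0.088},{"rot": [0,0,-0.48],"aperture": 0.088},{"rot": [0,0,-0.48],"aperture": 0.088},{"rot": [0,0,-0.48],"aperture": 0.088}]'
python3 jog.py '[{"rot": [0,0,-0.48],"aperture": 0.088},{"rot": [0,0,-0.48],"aperture": 0.088},{"rot": [0,0,-0.48],"aperture": 0.088},{"rot": [0,0,-0.48],"aperture": 0.088},{"rot": [0,0,-0.48],"aperture": 0.088},{"rot": [0,0,-0.48],"aperture": 0.088},{"rot": [0,0,-0.12],"aperture": 0.088},{"aperture": 0.088}]'
python3 to.py .437 .281 .12 -1.4545 0
```

```text
time_s: 0.77
ee_pos: [0.362, -0.3168, 0.2496]
tcp_rot: [-3.097, -0.526, 0.0]
wrist_force: [1.7, -0.1, -1.0]
width: 0.0878
finger_force: 0.0
time_s: 1.43
ee_pos: [0.4333, -0.0533, 0.2315]
tcp_rot: [3.097, 0.526, -0.001]
wrist_force: [1.2, 0.6, -0.1]
width: 0.0879
finger_force: 0.0
time_s: 2.1
ee_pos: [0.4499, 0.0433, 0.2225]
tcp_rot: [2.799, 1.427, -0.001]
wrist_force: [0.5, -1.1, 0.1]
width: 0.0882
finger_force: 0.0
time_s: 2.77
ee_pos: [0.4499, 0.043, 0.2225]
tcp_rot: [-2.09, -2.344, 0.0]
wrist_force: [0.3, 0.4, 0.4]
width: 0.088
finger_force: 0.0
d_tool [0.2379 0.0145 0.1026] rot [-0.0006 -0.0003 -0.0018] d after rot [0.2379 0.0148 0.1025] t 2.7667 F [0.3 0.4 0.4] q7 -0.57
```

```bash

python3 jog.py '[{"xyz": [3.4,0.2,1],"aperture": 0.088},{"xyz": [3.4,0.2,1],"aperture": 0.088},{"xyz": [3.4,0.2,1],"aperture": 0.088},{"xyz": [3.4,0.2,1],"aperture": 0.088},{"xyz": [3.4,0.2,1],"aperture": 0.088},{"xyz": [3.4,0.2,1],"aperture": 0.088},{"xyz": [3.4,0.25,1],"aperture": 0.088},{"xyz": [0,0,2],"aperture": 0.088}]'
python3 jog.py '[{"xyz": [0,0,1.3],"aperture": 0.088},{"aperture": 0.088}]'
python3 to.py .438 .280 .02 -1.4545 0
cat > shot.py <<'E'
import sys,json
from ov import *
from workcell import bot
def shot(out,cart=None,boxes=None,rack=RACK):
    ims={n:bot.grab_frame(n)['img'][:,:,::-1].copy() for n in boxes}
    for n in ims: cv2.imwrite(out.replace('.png',f'_{n}.png'),ims[n])
    overlay(ims,cart,out,boxes,rack)
E
python3 -c "
from shot import *
shot('pics/pre.png',np.array([.438,.280,.116,0]),{'top':(150,200,130,130,3),'side':(230,240,180,150,3)})"
```

```text
time_s: 3.43
ee_pos: [0.4367, 0.2919, 0.1339]
tcp_rot: [-2.079, -2.349, -0.018]
wrist_force: [0.4, 1.2, -0.1]
width: 0.0882
finger_force: 0.0
time_s: 3.6
ee_pos: [0.4354, 0.281, 0.1175]
tcp_rot: [-2.09, -2.346, 0.007]
wrist_force: [0.7, -0.5, 0.7]
width: 0.0881
finger_force: 0.0
d_tool [-0.001   0.0028  0.0975] rot [-0.0035  0.0029 -0.001 ] d after rot [-0.0012  0.0025  0.0975] t 3.6 F [ 0.7 -0.5  0.7] q7 -1.07
```

View pics/pre.png

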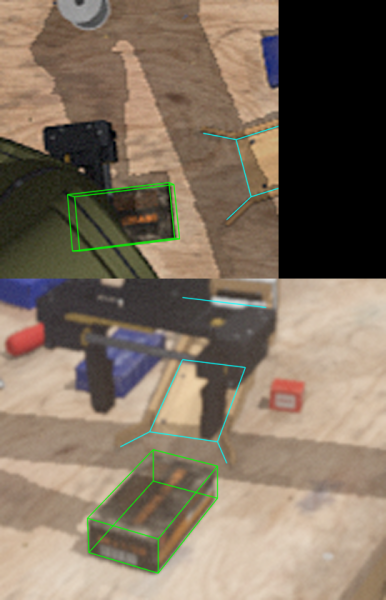

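The gripper is above the carton, lined up with it across its width; the arm blocks part of the top view. I'll descend and grip lightly.

```bash

python3 jog.py '[{"xyz": [0,0.25,2],"aperture": 0.088},{"xyz": [0,0,2],"aperture": 0.088},{"xyz": [0,0,2],"aperture": 0.088},{"xyz": [0,0,1.5],"aperture": 0.088},{"xyz": [0,0,1],"aperture": 0.088},{"xyz": [0,0,1],"aperture": 0.088},{"xyz": [0,0,0.2],"aperture": 0.088},{"aperture": 0.088}]'
python3 jog.py '[{"aperture": 0.06},{"aperture": 0.06},{"aperture": 0.06},{"aperture": 0.06},{"aperture": 0.06},{"aperture": 0.06}]' 8
python3 to.py .438 .280 .02 -1.4545 0
```

```text
time_s: 4.37
ee_pos: [0.4396, 0.2814, 0.0227]
tcp_rot: [2.089, 2.346, -0.0]
wrist_force: [0.9, 0.0, -0.4]
width: 0.0881
finger_force: 0.0
time_s: 4.87
ee_pos: [0.4395, 0.2816, 0.0233]
tcp_rot: [2.089, 2.346, 0.001]
wrist_force: [-1.0, -0.7, 5.4]
width: 0.0659
finger_force: 8.0
d_tool [-0.0014 -0.0017  0.0033] rot [ 0.0006 -0.0003 -0.0003] d after rot [-0.0014 -0.0017  0.0033] t 4.8667 F [-1.  -0.7  5.4] q7 -1.15
```

```bash
python3 to.py .4649 .2550 .0233 -1.2978 0
python3 to.py .4791 .2044 .0233 -1.2978 0
```

```text
d_tool [-0.0294  0.0221 -0.    ] rot [ 0.0006 -0.0002 -0.157 ] d after rot [-0.0325  0.0173 -0.    ] t 4.8667 F [-1.  -0.7  5.4] q7 -1.15
d_tool [-0.0813  0.0304 -0.    ] rot [ 0.0006 -0.0002 -0.157 ] d after rot [-0.085   0.0173 -0.    ] t 4.8667 F [-1.  -0.7  5.4] q7 -1.15
```

In the tool's units: 0.006 m is 0.6, 0.005 m is 0.5, -0.04 rad is -0.16.

```bash

python3 jog.py '[{"rot": [0,0,-0.16],"aperture": 0.06},{"rot": [0,0,-0.16],"aperture": 0.06},{"rot": [0,0,-0.16],"aperture": 0.06},{"rot": [0,0,-0.148],"aperture": 0.06},{"xyz": [0,0.6,0],"aperture": 0.06},{"xyz": [-0.1,0.6,0],"aperture": 0.06},{"xyz": [-0.1,0.5,0],"aperture": 0.06},{"aperture": 0.06}]'
python3 jog.py '[{"xyz": [-0.6,0,0],"aperture": 0.06},{"xyz": [-0.6,0,0],"aperture": 0.06},{"xyz": [-0.6,0,0],"aperture": 0.06},{"xyz": [-0.6,0,0],"aperture": 0.06},{"xyz": [-0.6,0,0],"aperture": 0.06},{"aperture": 0.06}]'
python3 to.py .4791 .2044 .0233 -1.2978 0
python3 -c "
from shot import *
shot('pics/al.png',None,{'side':(230,220,180,170,3.3)})"
```

```text
time_s: 5.53
ee_pos: [0.4526, 0.2834, 0.0228]
tcp_rot: [-1.895, -2.502, 0.009]
wrist_force: [-8.2, -1.1, 8.7]
width: 0.0658
finger_force: 8.0
time_s: 6.03
ee_pos: [0.4654, 0.2534, 0.0227]
tcp_rot: [1.9, 2.5, -0.001]
wrist_force: [0.8, 1.0, 1.0]
width: 0.0658
finger_force: 8.0
d_tool [-0.0508  0.0001 -0.0005] rot [ 0.0004  0.0017 -0.0022] d after rot [-0.0508 -0.     -0.0006] t 6.0333 F [0.8 1.  1. ] q7 -1.0
```

View pics/al.png

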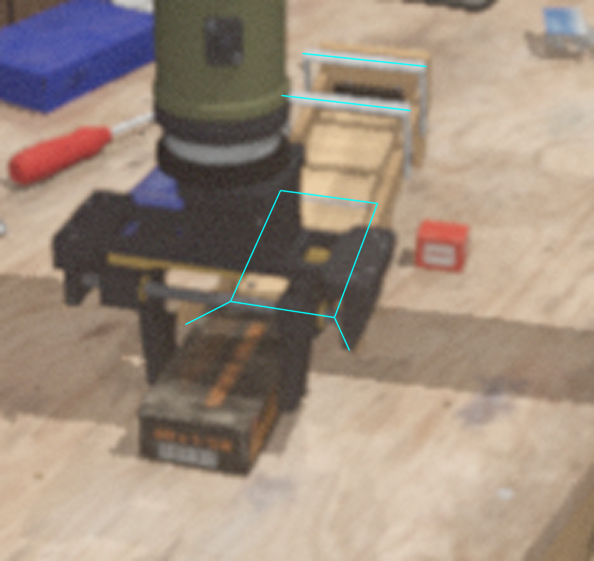

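The carton is held square to the rack. I'll slide it up to the foot and release.

```bash

python3 jog.py '[{"xyz": [-0.7,0,0],"rot": [0,0,-0.008],"aperture": 0.06},{"xyz": [-0.7,0,0],"aperture": 0.06},{"xyz": [-0.7,0,0],"aperture": 0.06},{"xyz": [-0.7,0,0],"aperture": 0.06},{"xyz": [-0.7,0,0],"aperture": 0.06},{"xyz": [-0.7,0,0],"aperture": 0.06},{"xyz": [-0.7,0,0],"aperture": 0.06},{"aperture": 0.06}]'
python3 to.py .4791 .2044 .0233 -1.2978 0
python3 jog.py '[{"aperture": 0.088},{"aperture": 0.088},{"aperture": 0.088},{"aperture": 0.088},{"aperture": 0.088}]'
python3 jog.py '[{"xyz": [0,0,-2],"aperture": 0.088},{"xyz": [0,0,-3],"aperture": 0.088},{"xyz": [0,0,-3],"aperture": 0.088},{"xyz": [3,0,0],"aperture": 0.03},{"xyz": [3,0,0],"aperture": 0.03},{"xyz": [3,0,0],"aperture": 0.03},{"xyz": [1,0,0],"aperture": 0.03},{"aperture": 0.03}]'
python3 to.py .4576 .2812 .1 -1.2978 .2094
python3 -c "
from shot import *
shot('pics/al2.png',np.array([.479,.203,-1.2978+np.pi/2,0]),{'top':(175,222,200,100,4),'side':(250,225,150,155,3)})
t=cv2.imread('pics/al2_top.png')"
```

```text
time_s: 6.75
ee_pos: [0.4783, 0.2051, 0.0226]
tcp_rot: [1.898, 2.501, -0.004]
wrist_force: [-0.5, -0.8, 0.4]
width: 0.0658
finger_force: 8.0
d_tool [-0.0009  0.0006 -0.0007] rot [-0.0008  0.003  -0.0005] d after rot [-0.0009  0.0006 -0.0007] t 6.75 F [-0.5 -0.8  0.4] q7 -0.95
time_s: 7.17
ee_pos: [0.4776, 0.208, 0.0226]
tcp_rot: [1.895, 2.505, -0.001]
wrist_force: [0.2, 0.2, 0.4]
width: 0.0879
finger_force: 0.0
time_s: 7.83
ee_pos: [0.449, 0.3082, 0.103]
tcp_rot: [-1.888, -2.509, -0.004]
wrist_force: [0.1, -0.3, 0.4]
width: 0.057
finger_force: 0.0
d_tool [-0.0283  0.0008  0.0029] rot [ 0.0015 -0.2124  0.0074] d after rot [-0.0271  0.001   0.0088] t 7.8333 F [ 0.1 -0.3  0.4] q7 -0.98
```

View pics/al2.png

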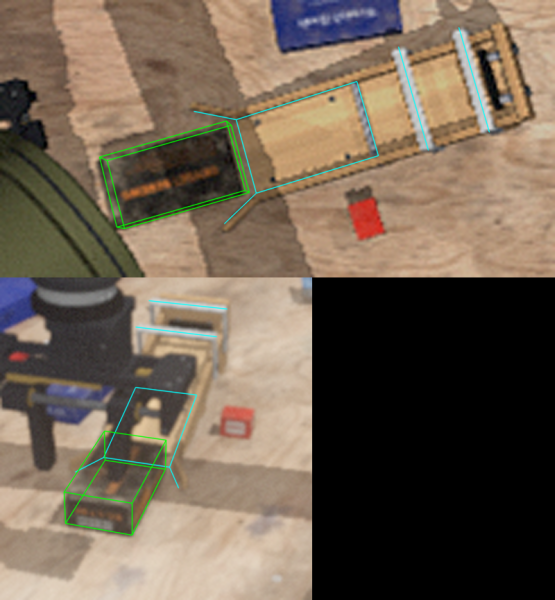

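The carton lies on the rack axis at the foot. Next I'll pitch the tool 12°, narrow the fingers and come down behind the tail.

```bash

python3 jog.py '[{"rot": [0,-0.424,0.012],"aperture": 0.02},{"rot": [0,-0.424,0.016],"aperture": 0.02},{"aperture": 0.02},{"aperture": 0.02}]'
python3 to.py .4555 .2887 .022 -1.2978 .2094
```

```text
time_s: 8.27
ee_pos: [0.4503, 0.3042, 0.1023]
tcp_rot: [1.797, 2.361, -0.19]
wrist_force: [0.6, -0.6, -0.1]
width: 0.022
finger_force: 0.0
d_tool [0.0009 0.0009 0.082 ] rot [-0.0004  0.002  -0.0033] d after rot [0.0007 0.0008 0.082 ] t 8.2667 F [ 0.6 -0.6 -0.1] q7 -1.09
```

```bash

python3 jog.py '[{"xyz": [0,0.1,2.5],"rot": [0,0,-0.012],"aperture": 0.02},{"xyz": [0,0,2.5],"aperture": 0.02},{"xyz": [0,0,2],"aperture": 0.02},{"xyz": [0,0,1.1],"aperture": 0.02},{"aperture": 0.02},{"xyz": [-0.49,0,0.1],"aperture": 0.02},{"xyz": [-0.49,0,0.1],"aperture": 0.02},{"aperture": 0.02}]'
python3 jog.py '[{"xyz": [-0.49,0,0.1],"aperture": 0.02},{"xyz": [-0.49,0,0.1],"aperture": 0.02},{"xyz": [-0.49,0,0.1],"aperture": 0.02},{"xyz": [-0.49,0,0.1],"aperture": 0.02}]'
python3 to.py .4973 .1394 .022 -1.2978 .2094
```

```text
time_s: 8.93
ee_pos: [0.4598, 0.2773, 0.0248]
tcp_rot: [1.797, 2.36, -0.189]
wrist_force: [0.2, -0.2, -0.1]
width: 0.0199
finger_force: 0.0
time_s: 9.27
ee_pos: [0.4642, 0.2633, 0.0246]
tcp_rot: [1.795, 2.367, -0.18]
wrist_force: [-2.4, 5.6, 1.5]
width: 0.02
finger_force: 3.3
d_tool [-0.125  -0.0016  0.0286] rot [ 0.0036 -0.0046  0.0001] d after rot [-0.1249 -0.0015  0.0292] t 9.2667 F [-2.4  5.6  1.5] q7 -1.15
```

```bash

python3 jog.py '[{"xyz": [-0.49,0,0.1],"aperture": 0.02},{"xyz": [-0.49,0,0.1],"aperture": 0.02},{"xyz": [-0.49,0,0.1],"aperture": 0.02},{"xyz": [-0.49,0,0.1],"aperture": 0.02},{"xyz": [-0.49,0,0.1],"aperture": 0.02},{"xyz": [-0.49,0,0.1],"aperture": 0.02}]'
python3 jog.py '[{"xyz": [-0.49,0,0.1],"aperture": 0.02},{"xyz": [-0.49,0,0.1],"aperture": 0.02},{"xyz": [-0.49,0,0.1],"aperture": 0.02},{"xyz": [-0.49,0,0.1],"aperture": 0.02},{"xyz": [-0.49,0,0.1],"aperture": 0.02},{"xyz": [-0.49,0,0.1],"aperture": 0.02}]'
python3 to.py .4973 .1394 .022 -1.2978 .2094
```

```text
time_s: 9.77
ee_pos: [0.4722, 0.2337, 0.0247]
tcp_rot: [1.794, 2.367, -0.182]
wrist_force: [-1.6, 4.3, 0.7]
width: 0.0202
finger_force: 2.4
time_s: 10.27
ee_pos: [0.4802, 0.201, 0.0245]
tcp_rot: [1.795, 2.362, -0.191]
wrist_force: [-1.5, 5.3, 0.5]
width: 0.0197
finger_force: 2.2
d_tool [-0.062  -0.0001  0.0159] rot [-0.0002  0.0025 -0.0019] d after rot [-0.062  -0.0002  0.0157] t 10.2667 F [-1.5  5.3  0.5] q7 -1.12
```

```bash

python3 jog.py '[{"xyz": [-0.49,0,0.1],"aperture": 0.02},{"xyz": [-0.49,0,0.1],"aperture": 0.02},{"xyz": [-0.49,0,0.1],"aperture": 0.02},{"xyz": [-0.49,0,0.1],"aperture": 0.02},{"xyz": [-0.49,0,0.1],"aperture": 0.02}]'
python3 jog.py '[{"xyz": [-0.49,0,0.1],"aperture": 0.02},{"xyz": [-0.49,0,0.1],"aperture": 0.02},{"xyz": [-0.5,0,0.05],"aperture": 0.02},{"xyz": [-0.5,0,0],"aperture": 0.02},{"xyz": [-0.5,0,0],"aperture": 0.02}]'
python3 to.py .4973 .1394 .022 -1.2978 .2094
python3 -c "
from shot import *
shot('pics/ramp.png',None,{'top':(210,200,190,110,4),'side':(260,225,120,90,4)},rack=None)"
```

```text
time_s: 10.68
ee_pos: [0.4868, 0.1762, 0.0246]
tcp_rot: [1.795, 2.361, -0.193]
wrist_force: [-0.1, 3.0, -3.5]
width: 0.0199
finger_force: 1.7
time_s: 11.1
ee_pos: [0.4935, 0.1529, 0.0276]
tcp_rot: [1.795, 2.362, -0.191]
wrist_force: [-0.5, 2.1, -2.7]
width: 0.0202
finger_force: 1.7
d_tool [-0.0126  0.      0.0084] rot [-0.0005  0.0028 -0.0019] d after rot [-0.0126 -0.      0.0084] t 11.1 F [-0.5  2.1 -2.7] q7 -1.08
```

View pics/ramp.png

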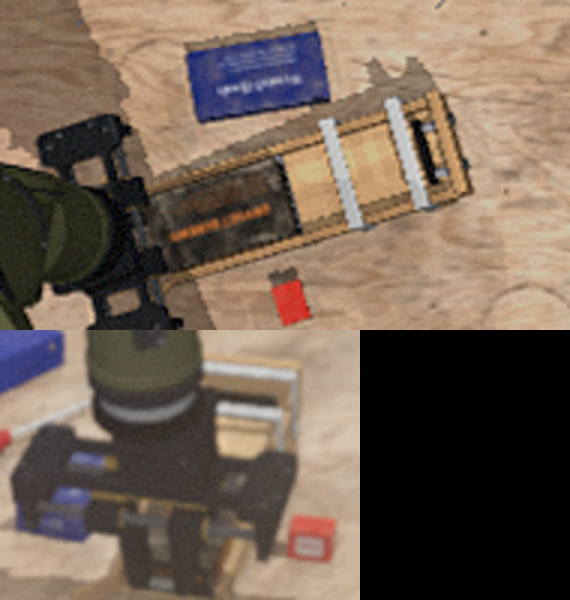

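The carton is between the rails with its nose near the lip. I'll push up the slope along tool -x.

```bash

python3 jog.py '[{"xyz": [-0.5,0,0],"aperture": 0.02},{"xyz": [-0.5,0,0],"aperture": 0.02},{"xyz": [-0.5,0,0],"aperture": 0.02},{"xyz": [-0.5,0,0],"aperture": 0.02},{"xyz": [-0.5,0,0],"aperture": 0.02},{"xyz": [-0.5,0,0],"aperture": 0.02}]'|grep -E 'pos|wrist'
python3 jog.py '[{"xyz": [-0.5,0,0],"aperture": 0.02},{"xyz": [-0.5,0,0],"aperture": 0.02},{"xyz": [-0.5,0,0],"aperture": 0.02},{"xyz": [-0.5,0,0],"aperture": 0.02},{"xyz": [-0.5,0,0],"aperture": 0.02},{"xyz": [-0.5,0,0],"aperture": 0.02}]'|grep -E 'pos|wrist'
python3 jog.py '[{"xyz": [-0.4,0,0],"aperture": 0.02},{"xyz": [-0.4,0,0],"aperture": 0.02},{"xyz": [-0.4,0,0],"aperture": 0.02},{"xyz": [-0.4,0,0],"aperture": 0.02},{"xyz": [-0.2,0,0],"aperture": 0.02},{"aperture": 0.02}]'|grep -E 'pos|wrist'
python3 to.py .4973 .1394 0 -1.2978 .2094
```

```text
ee_pos: [0.5015, 0.1252, 0.034]
wrist_force: [-0.6, 4.7, -1.6]
ee_pos: [0.5093, 0.0977, 0.0403]
wrist_force: [-1.1, 6.7, 1.4]
ee_pos: [0.5142, 0.0817, 0.0445]
wrist_force: [-2.6, 8.2, 4.2]
d_tool [ 0.068  -0.0009  0.031 ] rot [ 0.0021 -0.0005 -0.0011] d after rot [ 0.068  -0.0007  0.031 ] t 12.7 F [-2.6  8.2  4.2] q7 -0.97
```

The push is 8 N with a 4 N downward rub, because the nose has tipped onto the bed and lifted the tail. I'll add a little rise.

```bash

python3 jog.py '[{"xyz": [0,0,-0.15],"aperture": 0.02},{"xyz": [-0.3,0,-0.05],"aperture": 0.02},{"xyz": [-0.3,0,-0.03],"aperture": 0.02},{"xyz": [-0.3,0,0],"aperture": 0.02}]'|grep -E 'pos|wrist'
python3 jog.py '[{"xyz": [-0.3,0,0],"aperture": 0.02},{"xyz": [-0.3,0,0],"aperture": 0.02},{"xyz": [-0.3,0,0],"aperture": 0.02}]'|grep -E 'pos|wrist'
python3 to.py .4973 .1394 0 -1.2978 .2094
```

```text
ee_pos: [0.516, 0.0707, 0.0481]
wrist_force: [-1.6, 2.9, -2.5]
ee_pos: [0.5183, 0.0629, 0.0499]
wrist_force: [-0.7, 1.5, -3.4]
d_tool [0.0881 0.0002 0.0321] rot [-0.0009  0.003  -0.0023] d after rot [0.088  0.0004 0.0323] t 13.2833 F [-0.7  1.5 -3.4] q7 -0.94
```

```bash

python3 jog.py '[{"xyz": [-0.3,0,0],"aperture": 0.02},{"xyz": [-0.3,0,0],"aperture": 0.02},{"xyz": [-0.3,0,0],"aperture": 0.02},{"xyz": [-0.1,0,0],"aperture": 0.02}]'|grep -E 'pos|wrist'
python3 jog.py '[{"xyz": [-0.1,0,0],"aperture": 0.02},{"xyz": [-0.1,0,0],"aperture": 0.02},{"xyz": [-0.1,0,0],"aperture": 0.02}]'|grep -E 'pos|wrist'
python3 to.py .4973 .1394 0 -1.2978 .2094
python3 -c "
from shot import *
shot('pics/buf.png',None,{'top':(210,200,190,110,4)},rack=None)"
```

```text
ee_pos: [0.5212, 0.0532, 0.0522]
wrist_force: [-0.3, 2.2, -2.9]
ee_pos: [0.5218, 0.0514, 0.0527]
wrist_force: [-0.7, 4.0, -3.4]
d_tool [ 0.1004 -0.      0.0323] rot [-0.0003  0.0025 -0.0017] d after rot [1.003e-01 1.000e-04 3.250e-02] t 13.8667 F [-0.7  4.  -3.4] q7 -0.92
```

View pics/buf.png

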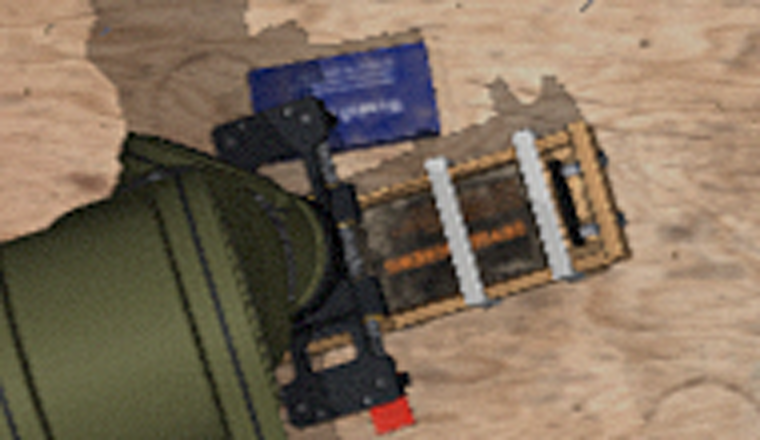

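The carton's nose is under the second strap, several mm short of the black stop. I'll creep on.

```bash

python3 jog.py '[{"xyz": [-0.15,0,0],"aperture": 0.02},{"xyz": [-0.15,0,0],"aperture": 0.02},{"xyz": [-0.15,0,0],"aperture": 0.02}]'|grep -E 'pos|wrist'
python3 jog.py '[{"xyz": [-0.1,0,0],"aperture": 0.02},{"xyz": [-0.1,0,0],"aperture": 0.02}]'|grep -E 'pos|wrist'
python3 jog.py '[{"xyz": [-0.1,0,0],"aperture": 0.02},{"xyz": [-0.1,0,0],"aperture": 0.02}]'|grep -E 'pos|wrist'
python3 to.py .4973 .1394 0 -1.2978 .2094
```

```text
ee_pos: [0.5231, 0.047, 0.0537]
wrist_force: [-1.0, 2.9, -3.1]
ee_pos: [0.5236, 0.045, 0.0541]
wrist_force: [-0.9, 2.6, -3.6]
ee_pos: [0.5241, 0.0432, 0.0545]
wrist_force: [-1.4, 2.4, -2.7]
d_tool [ 1.091e-01 -1.000e-04  3.230e-02] rot [-0.0002  0.0026 -0.002 ] d after rot [1.09e-01 1.00e-04 3.26e-02] t 14.5 F [-1.4  2.4 -2.7] q7 -0.9
```

```bash
for k in 1; do :; done
python3 jog.py '[{"xyz": [-0.1,0,0],"aperture": 0.02},{"xyz": [-0.1,0,0],"aperture": 0.02}]'|grep -E 'pos|wrist'
python3 jog.py '[{"xyz": [-0.1,0,0],"aperture": 0.02},{"aperture": 0.02}]'|grep -E 'pos|wrist'
python3 jog.py '[{"xyz": [-0.1,0,0],"aperture": 0.02},{"aperture": 0.02}]'|grep -E 'pos|wrist'
```

```text
ee_pos: [0.5244, 0.0423, 0.0548]
wrist_force: [-2.1, 4.7, -4.1]
ee_pos: [0.5246, 0.0414, 0.055]
wrist_force: [-0.9, 4.2, -3.9]
ee_pos: [0.5248, 0.0407, 0.0552]
wrist_force: [-2.4, 5.0, -3.1]
```

```bash

python3 jog.py '[{"xyz": [-0.1,0,0],"aperture": 0.02},{"aperture": 0.02}]'|grep -E 'pos|wrist'
python3 jog.py '[{"xyz": [-0.1,0,0],"aperture": 0.02},{"aperture": 0.02}]'|grep -E 'pos|wrist'
python3 to.py .4973 .1394 0 -1.2978 .2094
```

```text
ee_pos: [0.525, 0.0401, 0.0553]
wrist_force: [-1.9, 5.6, -3.0]
ee_pos: [0.5252, 0.0393, 0.0555]
wrist_force: [-1.8, 5.0, -3.6]
d_tool [1.131e-01 1.000e-04 3.270e-02] rot [ 0.0002 -0.0002 -0.0006] d after rot [1.132e-01 1.000e-04 3.270e-02] t 15.3333 F [-1.8  5.  -3.6] q7 -0.89
```

```bash

python3 jog.py '[{"xyz": [-0.1,0,0],"aperture": 0.02},{"aperture": 0.02}]'|grep -E 'pos|wrist'
python3 jog.py '[{"xyz": [-0.1,0,0],"aperture": 0.02},{"aperture": 0.02}]'|grep -E 'pos|wrist'
python3 to.py .4973 .1394 0 -1.2978 .2094
```

```text
ee_pos: [0.5254, 0.0386, 0.0557]
wrist_force: [-3.3, 6.5, -3.6]
ee_pos: [0.5256, 0.0379, 0.0558]
wrist_force: [-2.3, 6.8, -3.2]
d_tool [1.146e-01 1.000e-04 3.280e-02] rot [ 0.0003 -0.0009 -0.0003] d after rot [1.147e-01 1.000e-04 3.270e-02] t 15.6667 F [-2.3  6.8 -3.2] q7 -0.89
```

```bash

python3 jog.py '[{"xyz": [-0.07,0,0.1],"aperture": 0.02},{"xyz": [0,0,0.1],"aperture": 0.02}]'|grep -E 'pos|wrist'
python3 jog.py '[{"xyz": [0,0,0.15],"aperture": 0.02},{"xyz": [0,0,0.15],"aperture": 0.02}]'|grep -E 'pos|wrist'
python3 to.py .4973 .1394 0 -1.2978 .2094
```

```text
ee_pos: [0.5258, 0.0373, 0.0539]
wrist_force: [-3.2, 7.7, -3.3]
ee_pos: [0.5258, 0.0373, 0.0509]
wrist_force: [-3.7, 8.5, -3.8]
d_tool [1.142e-01 1.000e-04 2.800e-02] rot [ 0.0006 -0.0026  0.0005] d after rot [1.142e-01 1.000e-04 2.770e-02] t 16.0 F [-3.7  8.5 -3.8] q7 -0.89
```

```bash

python3 jog.py '[{"xyz": [0,0,0.15],"aperture": 0.02},{"xyz": [0,0,0.15],"aperture": 0.02}]'|grep -E 'pos|wrist'
python3 jog.py '[{"xyz": [0,0,0.15],"aperture": 0.02},{"xyz": [0,0,0.1],"aperture": 0.02}]'|grep -E 'pos|wrist'
python3 to.py .4973 .1394 0 -1.2978 .2094
```

```text
ee_pos: [0.5258, 0.0368, 0.0479]
wrist_force: [-5.3, 10.5, 4.0]
ee_pos: [0.5265, 0.0366, 0.0461]
wrist_force: [-4.4, 9.5, 5.4]
d_tool [ 0.1141 -0.0003  0.0232] rot [ 0.0018 -0.0024  0.0007] d after rot [ 0.1141 -0.0004  0.0229] t 16.3333 F [-4.4  9.5  5.4] q7 -0.9
```

The vertical force has flipped from −4 N to +5 N after a drop of several mm, so the tail has probably seated. I'll back off gently and check it.

Units first: shifts go in cm and turns go in units of 0.25 rad. So 0.001 m is 0.1.

```bash

python3 jog.py '[{"xyz": [0.1,0,0],"aperture": 0.02},{"xyz": [0.1,0,0],"aperture": 0.02}]'|grep -E 'pos|wrist'
python3 jog.py '[{"xyz": [0.1,0,0],"aperture": 0.02},{"xyz": [0.1,0,0],"aperture": 0.02}]'|grep -E 'pos|wrist'
python3 jog.py '[{"xyz": [0.2,0,0],"aperture": 0.02},{"xyz": [0.2,0,0],"aperture": 0.02}]'|grep -E 'pos|wrist'
python3 jog.py '[{"xyz": [0.2,0,0],"aperture": 0.02},{"xyz": [0.2,0,0],"aperture": 0.02}]'|grep -E 'pos|wrist'
python3 to.py .4973 .1394 0 -1.2978 .2094
```

```text
ee_pos: [0.5265, 0.0366, 0.046]
wrist_force: [-2.2, 5.0, 2.3]
ee_pos: [0.5265, 0.0366, 0.0457]
wrist_force: [0.0, 1.7, 0.9]
ee_pos: [0.525, 0.0386, 0.0447]
wrist_force: [-1.5, -0.2, 0.7]
ee_pos: [0.5238, 0.0433, 0.0435]
wrist_force: [0.1, -0.1, -0.7]
d_tool [1.066e-01 1.000e-04 2.140e-02] rot [-0.0011  0.0042 -0.003 ] d after rot [0.1065 0.0004 0.0219] t 17.0 F [ 0.1 -0.1 -0.7] q7 -0.93
```

```bash

python3 jog.py '[{"xyz": [1,0,0],"aperture": 0.02},{"xyz": [1,0,0],"aperture": 0.02},{"xyz": [0,0,-1.5],"aperture": 0.02},{"xyz": [0,0,-1.5],"aperture": 0.02},{"xyz": [0,0,-1],"aperture": 0.02},{"aperture": 0.02}]'|grep -E 'pos|wrist'
python3 - <<'E'
from shot import *
im=bot.grab_frame('top')['img'];cv2.imwrite('pics/chk.png',im[:,:,::-1])
# column profile along rack axis on carton top plane for home / not-home hypotheses
g=cv2.cvtColor(im,cv2.COLOR_RGB2GRAY).astype(np.float32)
for h in(.028,.035):
  for yy in(-.02,.02):
    d=np.arange(.100,.15,.003);q=proj('top',world(RACK,[sl(v,h,yy) for v in d])).astype(np.float32)
    print(h,yy,cv2.remap(g,q[None,:,0].copy(),q[None,:,1].copy(),1)[0].astype(int))
E
python3 to.py .4973 .1394 0 -1.2978 .2094
```

```text
ee_pos: [0.517, 0.0729, 0.0798]
wrist_force: [0.7, 0.1, -0.4]
0.028 -0.02 [141 151 147 145 146 149 147 120  88 106 114  89  64  45  42  44  48]
0.028 0.02 [147 144 157 157 158 158 164 133  65  56  66  77  86  88  81  73  73]
0.035 -0.02 [118 148 151 145 147 147 149 139 106  95 117 101  79  55  44  42  46]
0.035 0.02 [141 119 143 156 157 158 158 159  99  59  60  76  88  90  90  81  75]
d_tool [ 0.085  -0.0008  0.0626] rot [ 0.0017  0.0019 -0.0017] d after rot [ 0.0848 -0.0006  0.0627] t 17.55 F [ 0.  -0.9 -0.5] q7 -0.9
```

The image edge puts the tail at about .122 along the slope, which matches home. I'll touch the tail's top lightly to confirm its height.

```bash

python3 jog.py '[{"xyz": [-2,0,0],"aperture": 0.02},{"xyz": [-2,0,0],"aperture": 0.02},{"xyz": [-1,0,0],"aperture": 0.02},{"xyz": [0,0,0.8],"aperture": 0.02},{"xyz": [0,0,0.5],"aperture": 0.02},{"aperture": 0.02}]'|grep -E 'pos|wrist'
python3 jog.py '[{"xyz": [0,0,0.2],"aperture": 0.02},{"xyz": [0,0,0.1],"aperture": 0.02}]'|grep -E 'pos|wrist'
python3 jog.py '[{"xyz": [0,0,0.15],"aperture": 0.02},{"xyz": [0,0,0.15],"aperture": 0.02}]'|grep -E 'pos|wrist'
python3 jog.py '[{"xyz": [0,0,0.15],"aperture": 0.02},{"aperture": 0.02}]'|grep -E 'pos|wrist'
python3 to.py .4973 .1394 0 -1.2978 .2094
```

```text
ee_pos: [0.5292, 0.0224, 0.0745]
wrist_force: [0.8, 1.0, 0.4]
ee_pos: [0.53, 0.0222, 0.0727]
wrist_force: [-0.2, 0.1, 0.5]
ee_pos: [0.5305, 0.0209, 0.0702]
wrist_force: [-0.2, -0.0, 0.1]
ee_pos: [0.5305, 0.02, 0.0687]
wrist_force: [0.0, -0.2, 0.2]
d_tool [ 0.1356 -0.      0.0411] rot [-0.0004  0.0027 -0.0018] d after rot [0.1355 0.0002 0.0415] t 18.55 F [ 0.  -0.2  0.2] q7 -0.83
```

```bash

python3 jog.py '[{"xyz": [0,0,0.1],"aperture": 0.02},{"aperture": 0.02}]'|grep -E 'pos|wrist'
python3 jog.py '[{"xyz": [0,0,0.1],"aperture": 0.02},{"aperture": 0.02}]'|grep -E 'pos|wrist'
python3 jog.py '[{"xyz": [0,0,0.1],"aperture": 0.02},{"aperture": 0.02}]'|grep -E 'pos|wrist'
python3 to.py .4973 .1394 0 -1.2978 .2094
```

```text
ee_pos: [0.5306, 0.0197, 0.0679]
wrist_force: [0.5, -0.5, -1.1]
ee_pos: [0.5307, 0.0195, 0.0669]
wrist_force: [0.0, 0.3, -0.8]
ee_pos: [0.5308, 0.0194, 0.0665]
wrist_force: [-1.5, 0.3, 4.9]
d_tool [ 0.1358 -0.0002  0.0388] rot [ 0.0002  0.003  -0.002 ] d after rot [1.356e-01 1.000e-04 3.920e-02] t 19.05 F [-1.5  0.3  4.9] q7 -0.84
```

Contact came at 39 mm, exactly the height predicted for home, so the carton is seated. I'll move clear, check the bystanders numerically and hand in.

```bash

python3 jog.py '[{"xyz": [0,0,-1],"aperture": 0.02},{"xyz": [0,0,-3],"aperture": 0.02},{"xyz": [0,0,-3.5],"aperture": 0.02},{"xyz": [3,0,-3.5],"aperture": 0.02},{"xyz": [3.5,0,-2],"aperture": 0.02},{"xyz": [3.5,0,0],"aperture": 0.02},{"xyz": [3.5,0,0],"aperture": 0.02},{"aperture": 0.02}]'|grep -E 'pos|wrist'
python3 jog.py '[{"xyz": [3.5,0,0],"aperture": 0.02},{"xyz": [3.5,0,0],"aperture": 0.02},{"aperture": 0.02},{"aperture": 0.02}]'|grep -E 'pos|wrist'
python3 - <<'E'
from shot import *
im=bot.grab_frame('top')['img'][:,:,::-1];a=cv2.imread('pics/top0.png')
for n,lo,hi in(('red',(0,0,120),(80,80,255)),('blue',(90,20,20),(255,110,90))):
  for i in(a,im):
    m=cv2.inRange(np.ascontiguousarray(i[200:320,265:330]),np.array(lo),np.array(hi));print(n,cv2.moments(m,True)['m00'],np.argwhere(m).mean(0).round(1))
g=cv2.cvtColor(np.ascontiguousarray(im),cv2.COLOR_BGR2GRAY).astype(np.float32)
d=np.arange(.100,.15,.003);q=proj('top',world(RACK,[sl(v,.028,.02) for v in d])).astype(np.float32)
print(cv2.remap(g,q[None,:,0].copy(),q[None,:,1].copy(),1)[0].astype(int))
E
```

```text
ee_pos: [0.4866, 0.1791, 0.1621]
wrist_force: [0.2, 0.9, 0.3]
ee_pos: [0.4696, 0.2379, 0.1473]
wrist_force: [0.4, -1.3, -0.3]
red 132.0 [100.2  41.5]
red 136.0 [98.4 42.2]
blue 906.0 [24.8 30.3]
blue 869.0 [24.6 30. ]
[165 159 175 176 177 177 181 153  81  64  77  86  97  96  91  84  86]
```

```bash
python3 - <<'E'
from shot import *
im=bot.grab_frame('top')['img'][:,:,::-1];a=cv2.imread('pics/top0.png')
for i in(a,im):
    m=cv2.inRange(np.ascontiguousarray(i[285:315,290:325]),np.array((0,0,120)),np.array((80,80,255)));print(m.astype(bool).sum(),np.argwhere(m).mean(0).round(2))
E
```

```text
132 [15.2  16.48]
131 [15.11 16.5 ]
```

The bystanders I checked, the small red carton and the blue hook carton, have not moved; I'm handing in.

```bash
python3 -c "
from workcell import bot
print(bot.finish_job())"
```

```text
the job is handed in; nothing more can be done
None
```

The screw carton lies home on the rack's bed with its tail behind the lip (checked by touch and camera), the push on the stop read at most about 10 N, the gripper is clear, the two bystanders nearest the rack have not moved (the others weren't re-measured), and the job was handed in at about 20 s.

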